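# Ready the menu stand for a new card

## Task

The menu stand on the counter has tipped forward with its prop leg folded up: first flip the prop leg right over its dead centre so that it drops fully down behind the frame. Then grip the round rail along the top of the frame, swing the frame up until it stands upright, and finish while still gripping the rail and holding the frame upright so it cannot tip, because a colleague will slide in a new menu card. Leave the other things on the counter where they stand.

Things in the scene. Friction and masses are not known exactly. Their poses are not given: they have to be found in the camera images.
- frame_hinge (a point): Middle of the menu stand's hinge, 30 mm above the counter, fixed. Axes: x = straight back from the front of the stand (away from the robot, turned by the stand's yaw), y = to the left, along the hinge and the rail, z up.
- menu_stand: The stand's dark steel foot plate (230 x 140 x 12 mm, cannot shift), origin on the counter under the hinge. It carries a 124 mm wide frame: two upright aluminium tubes joined by a bare round top rail (its axis 215 mm from the hinge), with a brown wooden board (8 mm thick, 130 mm high) and a small card ledge on the front.
- menu_frame (a joint): Tip of the frame about the hinge, rad: 0 = upright, negative = tipped forward towards the robot, positive = leaning back. Stops at -0.45 (where it starts) and +0.16. It is front-heavy (0.6 to 0.95 kg with the leg) and falls forward to the stop whenever it is not held; free otherwise, no latch.
- rail_mid (a point): Middle of the round top rail of the frame (13 mm thick, 110 mm long), on its axis, 215 mm from the hinge; its y axis runs along the rail, its z axis points up the frame. 55 mm of open space below the rail down to the wooden board, so it can be gripped from above with one finger in front and one behind; the rail can turn between the fingers.
- prop_leg (a joint): Angle of the prop leg (0.1 kg) about its hub, rad: 0 = folded up, 0.2 rad in front of the line of the frame (start); 2.55 = fully down, pointing back and down behind the frame (stop). It turns over backwards and down. No spring: its weight drops it back to 0 until it has passed straight up (about 0.65 while the frame is tipped forward), then on to 2.55. 1 N at its foot moves it.
- leg_hub (a point): Pivot of the prop leg, on the left (y) side of the frame, 95 mm up the frame from the hinge and 83 mm to the left of the frame's middle. The leg swings about the frame's y axis, in a plane beside the frame.
- leg_foot (a point): Middle of the leg's foot: a dark rubber crossbar 12 mm thick that sticks out to the left (along y, 45 mm plus rounded ends) from the free end of the thin steel leg. It lies 146 mm from the hub; this point is 28 mm farther left than the leg_hub point. Free space all round it.
- timer: White kitchen timer lying on its back left of the stand, 69 x 72 x 21 mm; origin under its centre. A bystander: leave it.
- lids: Black stack of cup lids right of the stand, 69 mm across, 39 mm high; origin under its centre. A bystander: leave it.
- cup: White espresso cup, 55 mm high, at the left of the counter; origin under its centre. A bystander: leave it.

How it is judged:
On the way, in this order (a step that is already met when the one before it is completed fails the run):
1. the prop leg is flipped fully down while the frame is still tipped forward (value of joint prop_leg above 2.4 rad and value of joint menu_frame below -0.2 rad), for 0.2 s.
2. the frame is swung upright, gripped by its top rail (value of joint menu_frame above -0.08 rad and contact force between the fingers and top_rail above 1 N), for 0.2 s.
At the end, for the whole second after the job is handed in: Leg fully down (2.4 rad or more), frame within 0.08 rad of upright and still (below 0.1 rad/s), the fingers gripping its top rail (more than 1 N) (all of step 2 and value of joint prop_leg above 2.4 rad and value of joint menu_frame below 0.08 rad and velocity of joint menu_frame between -0.1 and 0.1 rad/s); the arm keeps its last pose, push and grip.
It fails at once if the timer, the lids or the cup is shifted by more than 40 mm or knocked over (distance of any of timer, lids, cup from where it was at the start of the episode above 0.04 m or angle between any of timer, lids, cup's own z axis and vertical above 0.5 rad).
It also fails if it takes over 48 s, if anything falls off the work surface, if the arm or the gripper's body presses on something with over 40 N, if the wrist force passes 120 N, or if a joint passes its speed limit or range.

## Robot

A 6-joint arm with a two-finger parallel gripper is mounted at the origin on a cart in front of the work surface, level with it; the furniture and walls round the work are solid. World frame = base frame: x ahead of the robot, y to its left, z up, the work surface at z = 0. Lengths are in m, angles in rad, forces in N, time in s.
With the tool pointing down it reaches from about 0.35 to 0.975 m from the base axis. Payload 4.9 kg.
Tool frame: the origin (TCP) lies on the mounting face of the last link; the fingertips stand 173 mm ahead of it and the grasp point (between the pads) lies 155 mm ahead of it; z points along the fingers, y is the line along which they close (so a half turn about z gives the same grasp; the last joint's range is limited). The gripper opens to 85 mm and grips with 20 to 120 N. Pads are 22 mm wide; open, the fingers measure 114 mm over their backs; the gripper's body (76 mm by 85 mm) begins 54 mm behind the grasp point. The pads swing forward as they close: fully open they stand 13 mm farther back than shut.
Start: joints at [-1.397, 0.053, 1.613, -0, 1.476, -0.119], TCP at [0.18, -0.598, 0.405] pointing down, gripper open.
Joint ranges: [-3.01, 3.01], [-1.01, 2.22], [0.06, 2.58], [-1.02, 4.17], [0.09, 2.62], [-3.14, 3.14]. Speed limits (rad/s): [2.57, 2.57, 3.14, 3.14, 3.14, 3.14].

## Interface

Orientations are given as a rotation vector (axis times angle).
In Python, from rig import robot gives the robot as it stands. The module is installed in compiled form; this text tells all that it offers.
- The arm moves only by the shell command python3 -m creep 'ROWS' [FORCE]. ROWS is JSON, a list of rows, each a list of 3 entries, a list of its own where there are three numbers: the shift along the tool's x, y, z as a fraction of full scale, then the turn, a rotation vector about the tool's x, y, z as a fraction of full scale, then the finger opening in mm, from 0 to 85.4. In form: [[[tx, ty, tz], [ax, ay, az], grip], ...]. A call has 1 to 8 rows; each row is the pose to reach, as a shift and turn from the pose commanded when the call began, along the tool's axes at that moment, turning the shorter way round; what a row does not reach only later rows make up. Full scale, the value 1, is 500 mm for a shift and 180 degrees for a turn. A row lasts 1/12 s, in which the tool goes at most 41.7 mm and 7.16 degrees, less where a joint would pass 70% of its speed; a pose out of reach is approached as far as the arm can. A call with a number of a shift or a turn outside -1 to 1 is refused whole. A call with a gripper value outside its range is refused whole. The fingers move at their own pace and stop on an object; FORCE is the grip in N (left out, the last holds). Time passes only in rows, so rows that repeat a pose let the fingers close. It gives the time, the measured TCP pose, the force, the opening and the grip force at its end, in the units of the state.
- robot.sense(): the state, without advancing time (a new reading comes with each control period).
- robot.read_camera(name): name is "scene" or "top" or "wrist"; returns (picture, depth): 480x640x3 uint8, red, green, blue; 480x640 float32, m along the optical axis (not along the pixel's ray), 0 where there is no reading.
- robot.calibration(name): a dict with "fov_y" (degrees; the focal length in pixels is half the picture's height over the tangent of half this angle, whatever the lens; pixels are square), "cx", "cy" (the principal point, pixels), "dist_coeffs" ([k1, k2, p1, p2, k3] as OpenCV has them; the pictures are not rectified), "position" and "attitude" of the camera in the world; the wrist camera has in their place "hand_eye" (4x4, takes a point from camera to tool coordinates, whose origin is the TCP and whose axes are the flange's). Camera axes: x right, y up, looking along -z (the intrinsics and any distortion apply to the point x, -y, -z); pixel columns grow to the right and rows downward; lengths in m; the calibration is good to about 2 mm. A picture is of the moment at which its call begins: read the wrist's pose just before it. calibration takes no time and is no camera call.
- robot.close_job(): hands the job in; it is judged then, once.
The state is a dict: "time": time; "joints": joint angles; "qd": joint speeds; "effort": joint torques, N m; "ee_pos": TCP position; "tool_rot": TCP orientation; "ft_force": force on the tool from outside, world axes, zero at the start; "wrist_torque": the same for the moment, N m; "width": finger opening in m; "grip_force": force on a finger pad.
Only numpy, scipy, OpenCV 4.12 (cv2) and the standard library are available. Lean on these libraries where they do the work, as an engineer would, in place of code of your own. Each camera call takes 0.05 s, during which the arm holds its last target. There are 200 camera calls.

## Working session

There is one attempt and no reset: what is moved stays moved. The work goes in short steps, Python scripts to look and compute and a shell command to move; the robot and the scene stay as the last step left them, time stands still between calls to the robot, and variables do not carry over. Pictures are saved under pics/ and viewed, at most 10 in all, crops included, and the job is handed in when it is done.

```bash
mkdir -p pics
cat > h.py <<'E'
import numpy as np, cv2
from scipy.spatial.transform import Rotation as R
from rig import robot
def rotm(a):
    a=np.array(a,float)
    if a.shape==(3,3): return a
    return R.from_rotvec(a).as_matrix() if a.size==3 else R.from_quat(a).as_matrix()
def camT(name,s=None):
    c=robot.calibration(name)
    if name=='wrist':
        s=s or robot.sense(); T=np.eye(4);T[:3,:3]=rotm(s['tool_rot']);T[:3,3]=s['ee_pos']
        return c,T@np.array(c['hand_eye'])
    T=np.eye(4);T[:3,:3]=rotm(c['attitude']);T[:3,3]=c['position'];return c,T
def pts(c,T,depth,uv):
    f=240/np.tan(np.radians(c['fov_y']/2));K=np.array([[f,0,c['cx']],[0,f,c['cy']],[0,0,1]])
    uv=np.array(uv,float).reshape(-1,2)
    n=cv2.undistortPoints(uv.reshape(-1,1,2),K,np.array(c['dist_coeffs'],float)).reshape(-1,2)
    d=np.array([depth[int(round(v)),int(round(u))] for u,v in uv])
    P=np.c_[n[:,0]*d,-n[:,1]*d,-d]
    return P@T[:3,:3].T+T[:3,3]
E
python3 - <<'E'
from h import *
s=robot.sense();print(s)
for n in ['scene','top']:
    print(robot.calibration(n))
    p,d=robot.read_camera(n);cv2.imwrite(f'pics/{n}0.png',p[:,:,::-1]);np.save(f'{n}0.npy',d)
E
```

```text
{'time': 0.0, 'joints': array([-1.39704662e+00,  5.33441027e-02,  1.61428316e+00, -1.36073079e-05,
        1.47599052e+00, -1.19002421e-01]), 'qd': array([-0.00122455, -0.00101117, -0.00074246,  0.00056136, -0.00073243,
        0.00072172]), 'effort': array([-7.44645058e-04, -3.93681514e+01, -3.70180035e+01, -1.38186451e-04,
        7.00630015e-03, -5.98012520e-06]), 'ee_pos': array([ 0.18031877, -0.59814403,  0.40347704]), 'tool_rot': array([-3.10599425e+00, -4.57920405e-01,  1.08264713e-04]), 'ft_force': array([ 0.93510836, -0.65751042, -0.84030598]), 'wrist_torque': array([ 0.04079695,  0.00874925, -0.02547484]), 'grip_force': 0.0, 'width': 0.08532163526894006}
{'fov_y': 47.28427184505168, 'cx': 323.4194728201194, 'cy': 239.87599197296214, 'dist_coeffs': array([-0.08518953,  0.        ,  0.        ,  0.        ,  0.        ]), 'position': array([-0.28077555,  0.8419692 ,  1.1365397 ]), 'attitude': array([ 0.45693743, -0.99747898, -2.14119974])}
{'fov_y': 50.03220663990858, 'cx': 315.15225727058413, 'cy': 238.18627788212657, 'dist_coeffs': array([-0.0015468,  0.       ,  0.       ,  0.       ,  0.       ]), 'position': array([0.32985646, 0.05697981, 1.45895324]), 'attitude': array([ 0.15554728, -0.15876654, -1.56127633])}
```

View pics/scene0.png

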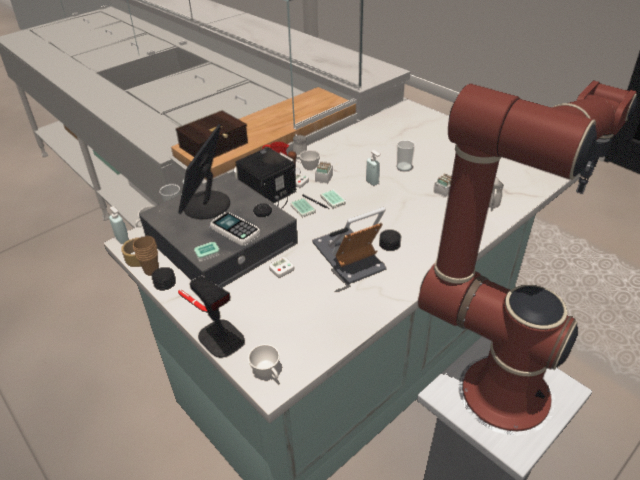

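View pics/top0.png

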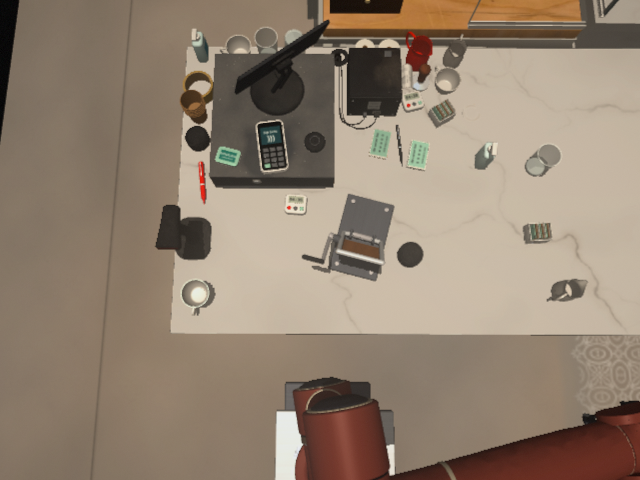

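The scene picture shows the stand near (350,245) with the rail at (365,218). In the top picture the stand is at (362,237), the timer at (296,204), the lids at (410,254), and the leg foot is near (315,260). I'll enlarge both.

Run:
```python
import cv2,numpy as np
a=cv2.imread('pics/top0.png')[185:290,290:430];b=cv2.imread('pics/scene0.png')[195:300,290:430]
k=dict(fx=5.7,fy=5.7,interpolation=cv2.INTER_CUBIC)
cv2.imwrite('pics/tz.png',cv2.resize(a,None,**k))
cv2.imwrite('pics/sz.png',cv2.resize(b,None,**k))
```

```text
(no output)
```

View pics/tz.png

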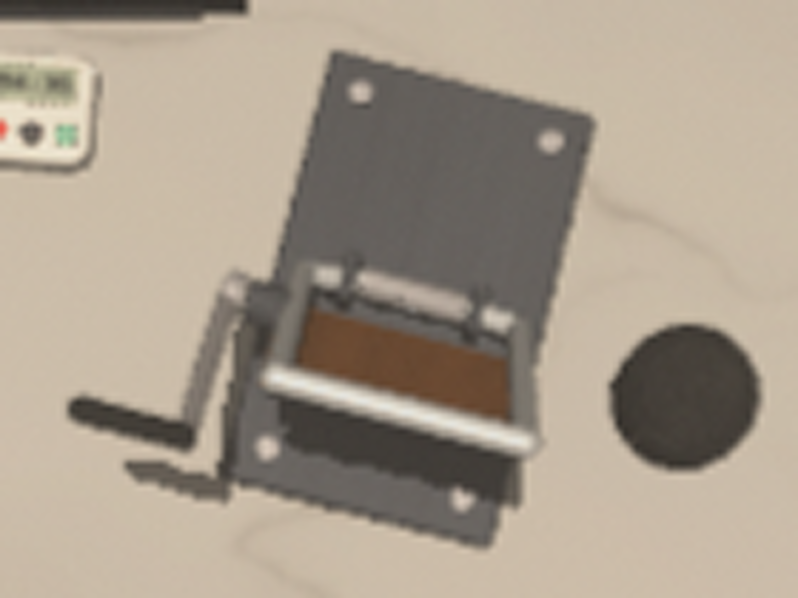

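View pics/sz.png

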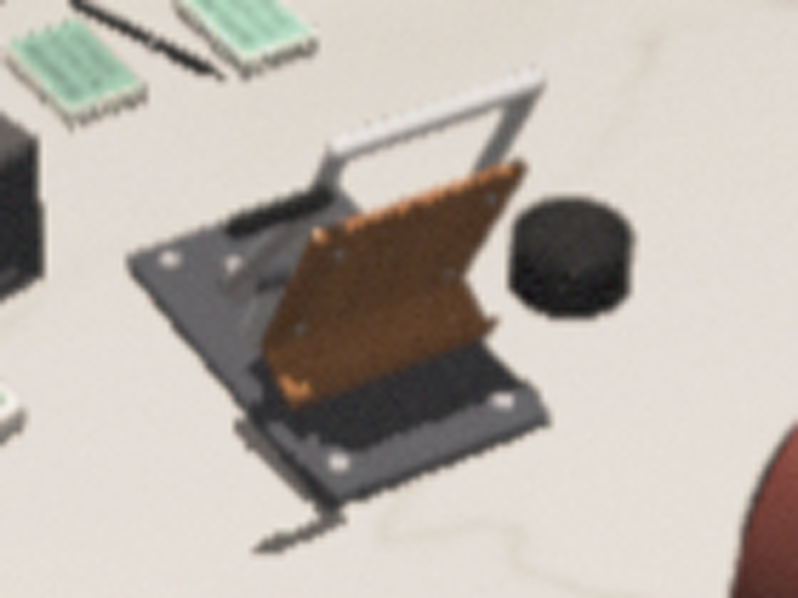

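The zoomed top view shows the rail ends at about (337.5,251.3) and (383.3,262.5) in full pixels. The foot crossbar runs from (304.5,257) to (322.5,261.5). The plate corners are at (348.4,194), (393.9,206), (376,281) and (331,269).

Run:
```python
from h import *
np.set_printoptions(precision=4,suppress=True)
d=np.load('top0.npy');c,T=camT('top')
def ray(uv,z):
    a=pts(c,T,np.ones_like(d),uv); o=T[:3,3]
    return o+(a-o)*((z-o[2])/(a[:,2]-o[2]))[:,None]
pl=[(349,195),(393.5,206.5),(375.5,280),(332,268.5)]
P=ray(pl,.012);print('plate',P,'sizes',[np.linalg.norm(P[i]-P[(i+1)%4]) for i in range(4)])
m=P.mean(0);back=(P[0]+P[1]-P[2]-P[3])/2;yaw=np.arctan2(back[1],back[0]);print('centre',m,'yaw',yaw)
rl=[(338.5,251.6),(360.5,257),(382,262.2)]
print('rail depth',pts(c,T,d,rl));zr=.03+.215*np.cos(.45);r=ray(rl,zr);print('rail ray',r,zr,np.linalg.norm(r[0]-r[2]))
ft=[(305,257),(314,259.3),(322,261.2)]
hz=.03+.095*np.cos(.45);fz=hz+.146*np.cos(.65);print('foot depth',pts(c,T,d,ft));print('foot ray',ray(ft,fz),fz)
ux=np.array([np.cos(yaw),np.sin(yaw),0]);uy=np.array([-ux[1],ux[0],0])
H=r[1]*[1,1,0]+ux*.215*np.sin(.45);H[2]=.03;print('hinge',H)
hub=H-ux*.095*np.sin(.45)+uy*.083;hub[2]=hz
print('foot pred',hub-ux*.146*np.sin(.65)+uy*.028, hub)
print('lids/timer',ray([(410,254)],.039),ray([(296,204)],.02))
```

```text
plate [[ 0.7527 -0.0439  0.012 ]
 [ 0.7185 -0.173   0.012 ]
 [ 0.5037 -0.1164  0.012 ]
 [ 0.536   0.0064  0.012 ]] sizes [np.float64(0.13355924522668977), np.float64(0.22213777425389156), np.float64(0.12697688593171974), np.float64(0.22244937757331582)]
centre [ 0.6277 -0.0817  0.012 ] yaw -0.24288609034893688
rail depth [[ 0.5467 -0.002   0.2279]
 [ 0.5331 -0.0549  0.2314]
 [ 0.5203 -0.1064  0.233 ]]
rail ray [[ 0.5475 -0.0022  0.2236]
 [ 0.5343 -0.0556  0.2236]
 [ 0.5218 -0.1077  0.2236]] 0.22359612700582554 0.10861075843621729
foot depth [[0.5314 0.0792 0.2384]
 [0.5263 0.0575 0.2355]
 [0.5213 0.0383 0.2387]]
foot ray [[0.5325 0.0793 0.2318]
 [0.5269 0.0575 0.2318]
 [0.5224 0.0382 0.2318]] 0.23177070931166643
hinge [ 0.6251 -0.0781  0.03  ]
foot pred [0.5259 0.0608 0.1155] [0.605  0.0124 0.1155]
lids/timer [[ 0.574  -0.2113  0.039 ]] [[0.7227 0.1103 0.02  ]]
```

```bash
cat > go.py <<'E'
from h import *
import sys
np.set_printoptions(precision=4,suppress=True)
# usage: go.py gx gy gz [yaw of tool y, pitch]: grasp-point target -> shift/turn fractions in the tool axes
def plan(g,yaw=-0.243,tilt=0.):
    # tool y along heading yaw, z down; tilt>0 leans the fingers' tips forwards about the tool x axis
    s=robot.sense();Rc=rotm(s['tool_rot']);y=np.array([np.cos(yaw),np.sin(yaw),0]);z=np.array([0,0,-1.])
    y,z=y*np.cos(tilt)+z*-np.sin(tilt)*-1,z*np.cos(tilt)+y*np.sin(tilt)
    y-=z*(y@z);y/=np.linalg.norm(y);Rt=np.c_[np.cross(y,z),y,z]
    t=np.array(g)-.155*z
    print('t',s['time'],'tcp',s['ee_pos'],'grasp',s['ee_pos']+.155*Rc[:,2],'f',s['ft_force'],'w',s['width'],'gf',s['grip_force'])
    print('shift',Rc.T@(t-s['ee_pos'])/.5,'turn',R.from_matrix(Rc.T@Rt).as_rotvec()/np.pi)
if __name__=='__main__': plan([float(a) for a in sys.argv[1:4]],*[float(a) for a in sys.argv[4:]])
E
python3 go.py .46 .08 .29
```

```text
t 0.1 tcp [ 0.1803 -0.5982  0.4036] grasp [ 0.1803 -0.5979  0.2486] f [ 0.4787 -0.3628 -0.2651] w 0.08525696961400465 gf 0.0
shift [ 0.927  -1.1373 -0.0805] turn [-0.0005 -0.0004 -0.3295]
```

```bash
python3 -m creep '[[[0,0,-0.08],[0,0,-0.04],0],[[0.42,-0.52,-0.08],[0,0,-0.33],0],[[0.42,-0.52,-0.08],[0,0,-0.33],0],[[0.42,-0.52,-0.08],[0,0,-0.33],0],[[0.42,-0.52,-0.08],[0,0,-0.33],0],[[0.42,-0.52,-0.08],[0,0,-0.33],0],[[0.42,-0.52,-0.08],[0,0,-0.33],0],[[0.42,-0.52,-0.08],[0,0,-0.33],0]]' 30; python3 go.py .46 .08 .29
```

```text
time: 0.77
ee_pos: [0.2905, -0.3263, 0.4441]
tool_rot: [-2.502, -1.899, -0.0]
ft_force: [0.3, -0.0, 0.2]
width: 0.0
grip_force: 0.0
t 0.7667 tcp [ 0.2905 -0.3263  0.4441] grasp [ 0.2905 -0.3262  0.2891] f [ 0.3293 -0.0344  0.2356] w 5.3757705571365545e-06 gf 0.0
shift [ 0.8739  0.1077 -0.0014] turn [-0.0001 -0.0002 -0.0094]
```

```bash
python3 -m creep '[[[0.87,0.11,0],[0,0,-0.009],0],[[0.87,0.11,0],[0,0,-0.009],0],[[0.87,0.11,0],[0,0,-0.009],0],[[0.87,0.11,0],[0,0,-0.009],0],[[0.87,0.11,0],[0,0,-0.009],0],[[0.87,0.11,0],[0,0,-0.009],0],[[0.87,0.11,0],[0,0,-0.009],0],[[0.87,0.11,0],[0,0,-0.009],0]]' >/dev/null; python3 go.py .46 .08 .232
```

```text
t 1.4333 tcp [ 0.4213 -0.0195  0.4445] grasp [ 0.4214 -0.0195  0.2895] f [ 0.0861 -0.8795  0.3089] w -0.00014771254153351913 gf 0.0
shift [0.2119 0.0258 0.115 ] turn [ 0.0002  0.     -0.0021]
```

```bash
python3 -m creep '[[[0.21,0.026,0],[0,0,-0.002],0],[[0.21,0.026,0],[0,0,-0.002],0],[[0.21,0.026,0.02],[0,0,-0.002],0],[[0.21,0.026,0.115],[0,0,-0.002],0],[[0.21,0.026,0.115],[0,0,-0.002],0],[[0.21,0.026,0.115],[0,0,-0.002],0]]' >/dev/null; python3 go.py .62 .04 .232
python3 - <<'E'
from h import *
p,d=robot.read_camera('scene');cv2.imwrite('pics/s1.png',cv2.resize(p[150:300,270:470,::-1],None,fx=4,fy=4))
E
```

```text
t 1.9333 tcp [0.4587 0.077  0.3831] grasp [0.4573 0.0769 0.2281] f [-0.522  -0.0747  0.4497] w 0.00019929537375816826 gf 0.0
shift [ 0.0058  0.3309 -0.0107] turn [-0.0027  0.0008  0.    ]
```

View pics/s1.png

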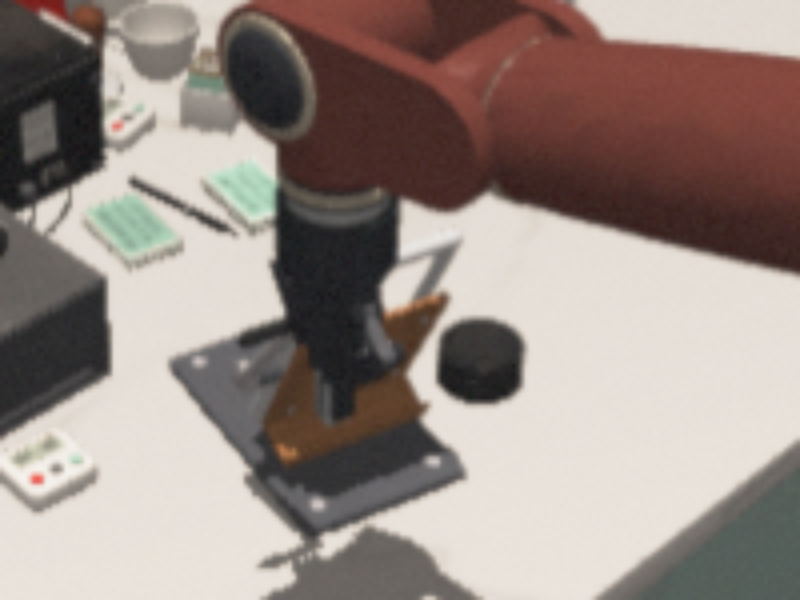

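The closed fingers stand in front of the leg's crossbar, which is behind the gripper in this view, at (330,400) in the crop. Nothing else is touched. Now I'll push back along tool y.

```bash
python3 -m creep '[[[0,0.05,-0.008],[0,0,0],0],[[0,0.1,-0.008],[0,0,0],0],[[0,0.15,-0.008],[0,0,0],0],[[0,0.2,-0.008],[0,0,0],0],[[0,0.25,-0.008],[0,0,0],0],[[0,0.30,-0.008],[0,0,0],0],[[0,0.35,-0.008],[0,0,0],0],[[0,0.35,-0.008],[0,0,0],0]]'; python3 -m creep '[[[0,0,0],[0,0,0],0],[[0,0,0],[0,0,0],0],[[0,0,0],[0,0,0],0],[[0,0,-0.05],[0,0,0],0],[[0,0,-0.15],[0,0,0],0],[[0,0,-0.15],[0,0,0],0]]';  python3 go.py .44 -.03 .30
python3 - <<'E'
from h import *
p,d=robot.read_camera('scene');a=p[150:300,270:470,::-1]
q,d=robot.read_camera('top');b=q[180:330,270:470,::-1]
cv2.imwrite('pics/s2.png',cv2.resize(np.hstack([a,b]),None,fx=2,fy=2,interpolation=cv2.INTER_CUBIC))
E
```

```text
time: 2.65
ee_pos: [0.633, 0.0319, 0.3945]
tool_rot: [2.475, 1.928, 0.007]
ft_force: [-1.7, 0.7, -0.7]
width: 0.0001
grip_force: 0.0
time: 3.15
ee_pos: [0.6293, 0.0348, 0.474]
tool_rot: [2.469, 1.931, 0.012]
ft_force: [0.8, -0.6, 1.6]
width: -0.0001
grip_force: 0.0
t 3.15 tcp [0.6293 0.0348 0.474 ] grasp [0.6309 0.0347 0.319 ] f [ 0.8376 -0.6208  1.6321] w -0.0001040712743084968 gf 0.0
shift [-0.2171 -0.3367  0.0342] turn [ 0.0031 -0.0006 -0.0001]
```

View pics/s2.png

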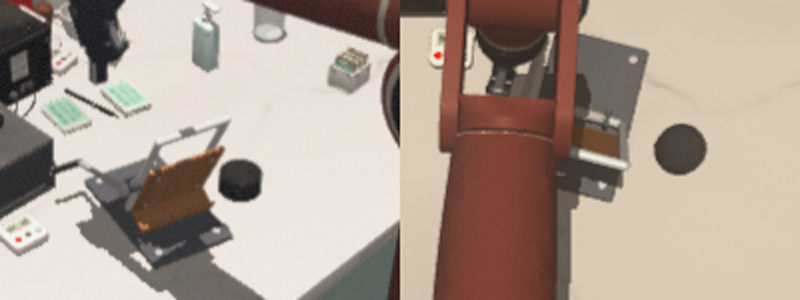

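The left crop shows the leg lying back behind the frame, with the foot bar at (65,168) and the leg running to (110,180). I'll check that by depth and plan the move above the rail.

```bash
python3 - <<'E'
from h import *
p,d=robot.read_camera('scene');c,T=camT('scene')
print(pts(c,T,d,[(300,234),(302,234),(304,233),(308,232)]))
f=240/np.tan(np.radians(c['fov_y']/2));w=np.array([[.746,.006,.068]]);q=(w-T[:3,3])@T[:3,:3]
print('expected foot px',c['cx']-f*q[0,0]/q[0,2],c['cy']+f*q[0,1]/q[0,2])
E
python3 go.py .534 -.055 .31
```

```text
[[ 0.7450486   0.01581424  0.0727593 ]
 [ 0.74473644  0.00812885  0.06862223]
 [ 0.74200244  0.00217258  0.07085968]
 [ 0.74633601 -0.01776898  0.06119564]]
expected foot px 302.2558166583965 233.6703696835606
t 3.3 tcp [0.6292 0.0348 0.4686] grasp [0.6298 0.0348 0.3136] f [ 0.6865  0.1892 -1.4901] w -0.0003435235791786651 gf 0.0
shift [-0.2202 -0.1415  0.0064] turn [ 0.0013 -0.0002 -0.0001]
```

The leg is fully down: the foot measured (0.745, 0.008, 0.069) against an expected (0.746, 0.006, 0.068). Next I'll move above the rail with the fingers open.

```bash
python3 -m creep '[[[-0.07,-0.04,0],[0,0,0],85],[[-0.14,-0.09,0],[0,0,0],85],[[-0.22,-0.14,0],[0,0,0],85],[[-0.22,-0.14,0],[0,0,0],85],[[-0.22,-0.14,0],[0,0,0],85],[[-0.22,-0.14,0],[0,0,0],85]]'>/dev/null; python3 go.py .534 -.055 .224
python3 - <<'E'
from h import *
s=robot.sense();p,d=robot.read_camera('wrist');cv2.imwrite('pics/w.png',p[:,:,::-1]);np.save('w.npy',d)
E
```

```text
t 3.8 tcp [ 0.5349 -0.0552  0.465 ] grasp [ 0.5347 -0.055   0.31  ] f [-0.1683  0.0152  0.1387] w 0.07212449968962226 gf 0.0
shift [-0.0002 -0.0016  0.172 ] turn [-0.0004 -0.0002 -0.0004]
```

View pics/w.png

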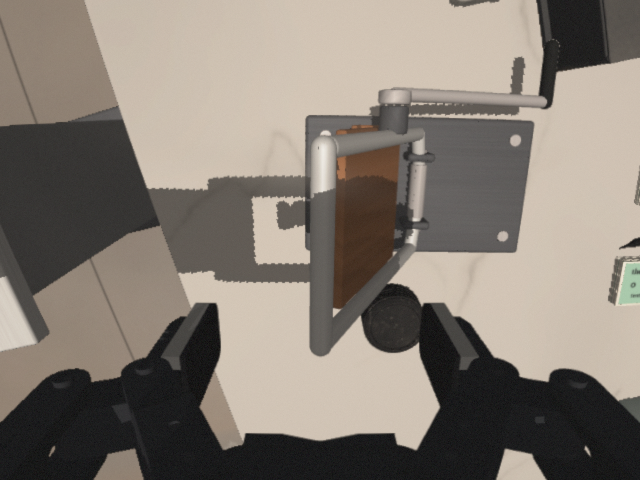

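The wrist view shows the rail upright in the picture at column 322, rows 140–350. It is centred between the finger pads (columns 215 and 425) and square to them. I'll descend and close.

```bash
python3 -m creep '[[[0,0,0.05],[0,0,0],85],[[0,0,0.1],[0,0,0],85],[[0,0,0.15],[0,0,0],85],[[0,0,0.172],[0,0,0],85],[[0,0,0.172],[0,0,0],85],[[0,0,0.172],[0,0,0],85]]' | tail -4; python3 -m creep '[[[0,0,0],[0,0,0],5],[[0,0,0],[0,0,0],5],[[0,0,0],[0,0,0],5],[[0,0,0],[0,0,0],5],[[0,0,0],[0,0,0],5],[[0,0,0],[0,0,0],5],[[0,0,0],[0,0,0],5],[[0,0,0],[0,0,0],5]]' 40
python3 - <<'E'
from h import *
import numpy as np
np.set_printoptions(precision=4,suppress=True)
for t in [-.35,-.25,-.15,-.05,0]:
    print(t,(.215*(np.sin(t)-np.sin(-.45)))/.5,-(.215*(np.cos(t)-np.cos(.45)))/.5)
E
python3 go.py .625 -.078 .245
```

```text
tool_rot: [-2.473, -1.936, 0.001]
ft_force: [-0.1, 0.0, 0.7]
width: 0.0851
grip_force: 0.0
time: 5.02
ee_pos: [0.5354, -0.0554, 0.3808]
tool_rot: [2.474, 1.934, 0.001]
ft_force: [0.7, -0.2, 2.3]
width: 0.012
grip_force: 39.0
-0.35 0.03958912246198492 -0.01673801251272186
-0.25 0.08065147718838414 -0.029440087323926174
-0.15 0.12277678270418134 -0.0379793095008471
-0.05 0.16554413688143732 -0.04227035795818444
0 0.187035179667829 -0.04280774598834894
t 5.0167 tcp [ 0.5354 -0.0554  0.3808] grasp [ 0.5357 -0.0554  0.2258] f [ 0.6653 -0.1805  2.2541] w 0.012005465816790866 gf 39.03860092163086
shift [-0.0007  0.1848 -0.0381] turn [ 0.0004 -0.     -0.0002]
```

The rail is gripped at 12–13 mm opening and 39 N. Now I'll swing it up along the arc.

```bash
python3 -m creep '[[[0,0.01,-0.005],[0,0,0],5],[[0,0.025,-0.011],[0,0,0],5],[[0,0.04,-0.017],[0,0,0],5],[[0,0.06,-0.024],[0,0,0],5],[[0,0.081,-0.029],[0,0,0],5],[[0,0.102,-0.034],[0,0,0],5],[[0,0.123,-0.038],[0,0,0],5],[[0,0.123,-0.038],[0,0,0],5]]'; python3 go.py .625 -.078 .245
```

```text
time: 5.68
ee_pos: [0.596, -0.0709, 0.4003]
tool_rot: [2.475, 1.934, -0.002]
ft_force: [-4.3, -1.7, 6.3]
width: 0.0112
grip_force: 41.9
t 5.6833 tcp [ 0.596  -0.0709  0.4003] grasp [ 0.596  -0.0711  0.2453] f [-4.2893 -1.6705  6.29  ] w 0.011228493606764122 gf 41.91356599330902
shift [0.0002 0.0596 0.0006] turn [-0.0001  0.0004 -0.0004]
```

```bash
python3 -m creep '[[[0,0.015,-0.002],[0,0,0],5],[[0,0.03,-0.003],[0,0,0],5],[[0,0.045,-0.004],[0,0,0],5],[[0,0.058,-0.004],[0,0,0],5],[[0,0.062,-0.004],[0,0,0],5],[[0,0.062,-0.004],[0,0,0],5],[[0,0.062,-0.004],[0,0,0],5],[[0,0.062,-0.004],[0,0,0],5]]'; python3 go.py .625 -.078 .245
python3 - <<'E'
from h import *
s=robot.sense();p,d=robot.read_camera('wrist');q,_=robot.read_camera('scene')
cv2.imwrite('pics/e.png',np.hstack([cv2.resize(p[:,:,::-1],(400,300)),cv2.resize(q[150:300,270:470,::-1],(400,300))]))
E
```

```text
time: 6.35
ee_pos: [0.625, -0.0783, 0.4017]
tool_rot: [2.474, 1.933, -0.002]
ft_force: [-2.8, -4.5, 5.2]
width: 0.011
grip_force: 42.6
t 6.35 tcp [ 0.625  -0.0783  0.4017] grasp [ 0.6249 -0.0786  0.2467] f [-2.8326 -4.518   5.1836] w 0.010984499485334077 gf 42.58426487445831
shift [ 0.0006 -0.0001  0.0033] turn [ 0.0001  0.0007 -0.0004]
```

View pics/e.png

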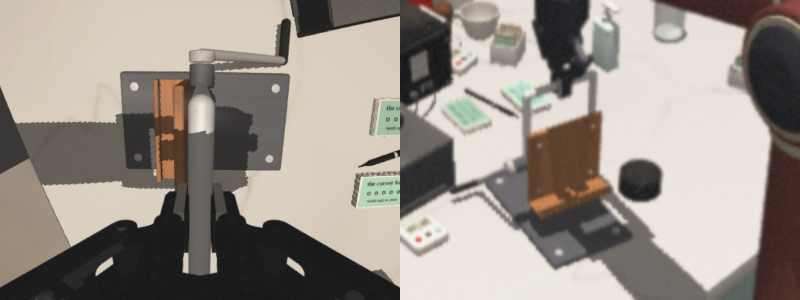

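The frame stands upright, with the rail at column 200 of the left view between the pads. The leg is still down behind it, and the timer and lids are untouched. The measured travel of 92 mm against 93.5 mm puts the tip at about −0.01 rad. I'll hold briefly and hand in.

```bash
python3 -m creep '[[[0,0,0],[0,0,0],5],[[0,0,0],[0,0,0],5],[[0,0,0],[0,0,0],5],[[0,0,0],[0,0,0],5]]' && python3 -c "
from rig import robot;print(robot.close_job())"
```

```text
time: 6.78
ee_pos: [0.6249, -0.0783, 0.4016]
tool_rot: [2.474, 1.933, -0.002]
ft_force: [-2.9, -4.8, 3.4]
width: 0.0119
grip_force: 42.6
the job is handed in; nothing more can be done
None
```

The job is handed in: the prop leg measured fully down, the frame is upright to about 0.01 rad by my measurement and still gripped by its rail at about 43 N, and the last pictures showed nothing else disturbed, but the hand-in gave no verdict.

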